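# Load a moisture dish into the drying unit through its sprung flap

### The job

Stand the lidded aluminium dish between the guide rails in front of the drying unit, let go, then push it with the pusher through the sprung flap until you feel it press against the springy stop hidden inside (about 5 to 10 N, no ramming). Draw the pusher straight back out so that the flap shuts behind the dish, and let go of it lying flat on the worktop. Keep the dish upright and leave the other things where they are.

Things in the scene. Friction and masses are not known exactly. Their poses are not given: they have to be found in the camera images.
- port: Drying unit: a low white box, 132 mm wide, 200 mm deep, 86 mm high, fixed to the worktop, with a flap-covered opening, 80 mm wide and 56 mm high, in its front. Origin on the worktop, midway across the opening, in the plane of the front face; x points into the unit (the way to push), y left seen from the front, z up.
- lane (a point): Middle of the loading place, on the worktop 85 mm in front of the unit's front face; axes as the unit's. Two straight parallel steel guide rails, 5 mm high, 6 mm wide, 65 mm apart inside, run from 45 mm before this point into the back of the chamber; the floor between them is the bare worktop.
- opening (a point): Middle of the opening, in the front face, 28 mm up. Inside, a hidden sprung stop has its free face 104 to 149 mm behind the front face, differently each time and not measured, so it first meets the dish with the dish centre 74 to 119 mm behind the face. It yields 1 mm per 3.5 N (1 N at first touch), bottoms hard after 8 mm and springs back when relieved. Nothing else blocks the dish.
- flap (a joint): Angle of the aluminium flap: 0 shut, growing inward to 1.45 rad; never outward. 70 mm wide, 44 mm tall, 3 mm thick, hinged at its top, 52 mm above the worktop and 4 mm behind the front face. A spring (0.024 N m shut, plus 0.04 N m per rad) shuts it. It rides over the dish's lid, then over the pusher's flat top (at about 1 rad, reaching 40 mm in), loading them with 1 to 3 N.
- flap_edge (a point): Middle of the flap's lower edge, 8 mm above the worktop when shut.
- dish: Round aluminium dish with fixed lid, about 80 g (differs by 25 percent); origin at the centre of its underside, z up. Measures: see dish_centre.
- dish_centre (a point): Centre of the lidded dish, 15 mm above its underside; z points up when it stands. The body is 56 mm across and 30 mm high, the lid's rim is 60 mm across from 21 to 30 mm height, with a small knob on top up to 34 mm. Can be gripped across the lid's rim. Slides on the worktop; does not roll.
- pusher: The pusher, 140 g: a straight white plastic bar lying flat on the worktop, 26 mm wide, 28 mm high, with a T-shaped nose 46 mm wide and equally high (flat top), and an upright handle. Origin on its underside below the handle; x points along the bar to the nose, z up. The bar runs from x = -24 mm to the nose face at x = 150 mm.
- pusher_grip (a point): Grasp point in the pusher's handle, 58 mm above its underside, straight above its origin, axes as the pusher's. The handle is an upright aluminium blade, 14 mm thick (pusher's y), 26 mm long (pusher's x), free from 32 to 84 mm above the underside.
- pusher_nose (a point): Middle of the pusher's flat nose face, 150 mm ahead of the handle, 14 mm above its underside.
- timer: Bystander: small white timer lying flat, 70 x 64 x 18 mm; origin at the centre of its underside.
- grain_dish: Bystander: round black dish of grain, 110 mm across, 26 mm high; origin at the centre of its underside.
There are look-alikes about, which are no part of the job. What is meant by the dish is not orange or purple, and is the larger of those in its own colour.

How it is judged:
By the outcome, as a careful person would: the job done as asked, in the order asked, and still so for the second after the job is handed in, with the robot touching nothing.
It also fails if it takes over 72 s, if anything falls off the work surface, if the arm or the gripper's body presses on something with over 40 N, if the wrist force passes 120 N, or if a joint passes its speed limit or range.

### The arm

A 6-joint arm with a two-finger parallel gripper is mounted at the origin on a cart in front of the work surface, level with it; the furniture and walls round the work are solid. World frame = base frame: x ahead of the robot, y to its left, z up, the work surface at z = 0. Lengths are in m, angles in rad, forces in N, time in s.
With the tool pointing down it reaches from about 0.3 to 0.875 m from the base axis. Payload 6.4 kg.
Tool frame: the origin (TCP) lies midway between the tips of the shut fingers; the grasp point (between the pads) lies 19 mm behind it; x points along the fingers, y is the direction in which the jaws open and shut, and the axes are right-handed (so a half turn about x gives the same grasp; the last joint's range is limited). The gripper opens to 85 mm and grips with 20 to 120 N. Pads are 22 mm wide; open, the fingers measure 114 mm over their backs; the gripper's body (76 mm by 85 mm) begins 54 mm behind the grasp point. The pads swing forward as they close: fully open they stand 13 mm farther back than shut.
Start: joints at [0.984, 0.181, 1.607, -0, 1.354, -0.206], TCP at [0.214, 0.534, 0.231] pointing down, gripper open.
Joint ranges: [-2.99, 2.99], [-0.89, 2.07], [0.3, 2.58], [-1.14, 4.28], [0, 2.63], [-3.12, 3.12]. Speed limits (rad/s): [2.57, 2.57, 3.01, 3.14, 3.14, 3.14].

### API

Orientations are given as a unit quaternion [w, x, y, z].
In Python, from bench import ctrl gives the robot as it stands.
- The arm moves only by the tool step_arm, never from a script. Its argument "motion" is a list of rows, each a list of 7 numbers: the shift along the tool's x, y, z in mm, then the turn, a rotation vector about the tool's x, y, z in degrees, then the closure in counts, from 0 (fully open) to 255 (shut). In form: [[tx, ty, tz, rx, ry, rz, hand], ...]. A call has 1 to 10 rows; each row is the pose to reach, as a shift and turn from the pose commanded when the call began, along the tool's axes at that moment; what a row does not reach only later rows make up. A row lasts 1/8 s, in which the tool goes at most 62.5 mm and 10.7 degrees, less where a joint would pass 70% of its speed; a pose out of reach is approached as far as the arm can. A call with a gripper value outside its range is refused whole. The fingers move at their own pace and stop on an object; the grip force is fixed at half the most. Time passes only in rows, so rows that repeat a pose let the fingers close. It gives the time, the measured TCP pose, the force and the opening at its end, in the units of the state.
- ctrl.get_obs(): the state, without advancing time (a new reading comes with each control period).
- ctrl.camera(name): name is "side" or "top" or "wrist"; returns (picture, depth): 480x640x3 uint8, red, green, blue; 480x640 float32, m along the optical axis (not along the pixel's ray), 0 where there is no reading.
- ctrl.camera_info(name): a dict with "fx", "fy", "cx", "cy" (pixels), "T" (4x4, takes a point from camera to world coordinates); the wrist camera has in their place "hand_eye" (4x4, takes a point from camera to tool coordinates, whose origin is the TCP and whose axes are the tool frame's). Camera axes: x right, y down, z forward; pixel columns grow to the right and rows downward; lengths in m; the calibration is good to about 2 mm. A picture is of the moment at which its call begins: read the wrist's pose just before it. camera_info takes no time and is no camera call.
- ctrl.hand_in(): hands the job in, once; it reports no verdict.
The state is a dict: "time_s": time; "q": joint angles; "dq": joint speeds; "joint_efforts": joint torques, N m; "eef_pos": TCP position; "eef_rot": TCP orientation; "wrist_force": force on the tool from outside, world axes, zero at the start; "torque": the same for the moment, N m; "opening": opening from 0.0 (shut) to 1.0 (fully open).
Only numpy, scipy, OpenCV 4.12 (cv2) and the standard library are available. Lean on these libraries where they do the work, as an engineer would, in place of code of your own. Each camera call takes 0.05 s, during which the arm holds its last target. There are 200 camera calls.

## Working session

There is one attempt and no reset: what is moved stays moved. The work goes in short steps, Python scripts to look and compute and a tool call to move; the robot and the scene stay as the last step left them, time stands still between calls to the robot, and variables do not carry over. Pictures are saved under pics/ and viewed, about 8 in all and at most 12, crops included, and the job is handed in when it is done.

Besides the shell and the picture viewer there is one more tool, called after "Emit:" by a JSON object that holds its "fn" and its "kwargs", one argument or row to a line. step_arm: Moves the arm, as the interface text tells. Its arguments: {"type":"object","properties":{"motion":{"type":"array","items":{"type":"array","items":{"type":"number"}}}},"required":["motion"]}

```bash
mkdir -p pics; ls
python3 - <<'E'
from bench import ctrl
import cv2,numpy as np
o=ctrl.get_obs();print(o)
for n in("top","side"):
    p,d=ctrl.camera(n);cv2.imwrite(f"pics/{n}0.png",p[:,:,::-1]);np.save(f"pics/{n}0.npy",d);i=ctrl.camera_info(n);print(n,i)
print(ctrl.camera_info("wrist"))
E
```

```text
pics
{'time_s': 0.0, 'q': array([ 9.83668926e-01,  1.81563313e-01,  1.60798072e+00,  4.38285735e-06,
        1.35377887e+00, -2.06246890e-01]), 'dq': array([-0.00143036, -0.00058348,  0.00051057, -0.00038733,  0.00089234,
       -0.00158524]), 'joint_efforts': array([-7.75508415e-04, -4.44880700e+01, -3.51330078e+01, -3.63065274e-04,
        9.18249803e-03, -8.94186570e-06]), 'eef_pos': array([0.21340135, 0.5333585 , 0.2303848 ]), 'eef_rot': array([ 0.69408492,  0.13328573,  0.69456042, -0.13441302]), 'wrist_force': array([ 0.82424946, -0.23900934,  0.25638246]), 'torque': array([-0.03221436,  0.00042084,  0.03099397]), 'opening': 1.0002159334238936}
top {'fx': 493.283898000853, 'fy': 493.283898000853, 'cx': 323.5393887562177, 'cy': 234.52133614675964, 'T': array([[-0.01342885, -0.99288757,  0.118296  ,  0.4064034 ],
       [-0.99987641,  0.01430127,  0.00652906, -0.03240922],
       [-0.00817441, -0.1181937 , -0.99295691,  1.36931302],
       [ 0.        ,  0.        ,  0.        ,  1.        ]])}
side {'fx': 461.26752443902114, 'fy': 461.26752443902114, 'cx': 311.0152789788967, 'cy': 238.4971173475176, 'T': array([[-0.99509114, -0.06393258,  0.0755397 ,  0.48068061],
       [-0.09676346,  0.46854158, -0.8781262 ,  0.93819411],
       [ 0.02074738, -0.88112508, -0.47242792,  0.58630638],
       [ 0.        ,  0.        ,  0.        ,  1.        ]])}
{'fx': 358.3744312741591, 'fy': 358.3744312741591, 'cx': 318.75757233555566, 'cy': 240.60606966988612, 'hand_eye': array([[-4.67668734e-04, -2.77282356e-01,  9.60788362e-01,
        -1.41226281e-01],
       [ 9.99999762e-01,  3.57596906e-04,  5.89957120e-04,
         4.95314262e-04],
       [-5.07159646e-04,  9.60788409e-01,  2.77282123e-01,
        -7.20310114e-02],
       [ 0.00000000e+00,  0.00000000e+00,  0.00000000e+00,
         1.00000000e+00]])}
```

View pics/top0.png

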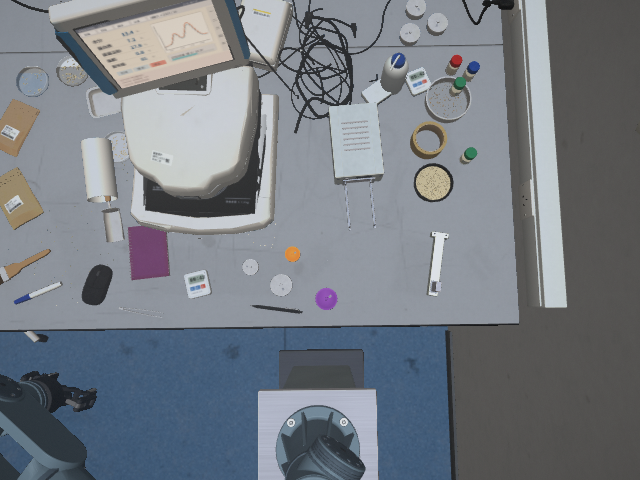

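View pics/side0.png

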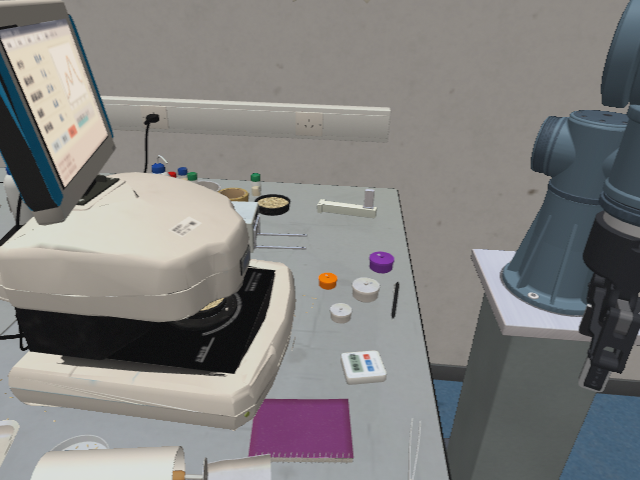

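The top view shows these silver, orange and purple round things: large silver (281,285), small silver (250,267), orange (293,254), purple (326,299), plus silver lids far off at (437,23), (410,32) and (415,8). I choose (281,285), the larger silver one. The unit is at (357,142) with rails down to row 228. The pusher has its nose at (440,234) and its handle at (435,291).

```bash
cat > h.py <<'E'
import numpy as np,cv2
from bench import ctrl
from scipy.spatial.transform import Rotation as R
def rot(o): return R.from_quat(np.r_[o['eef_rot'][1:],o['eef_rot'][0]]).as_matrix()
def camT(name,o=None):
    i=ctrl.camera_info(name)
    if 'T' in i: return i,i['T']
    T=np.eye(4);T[:3,:3]=rot(o);T[:3,3]=o['eef_pos'];return i,T@i['hand_eye']
def ray(i,T,uv,z):
    uv=np.atleast_2d(np.asarray(uv,float));d=np.c_[(uv[:,0]-i['cx'])/i['fx'],(uv[:,1]-i['cy'])/i['fy'],np.ones(len(uv))]@T[:3,:3].T
    return T[:3,3]+d*((z-T[2,3])/d[:,2])[:,None]
def cloud(i,T,D):
    v,u=np.mgrid[:480,:640];P=np.stack([(u-i['cx'])/i['fx']*D,(v-i['cy'])/i['fy']*D,D],-1)
    return P@T[:3,:3].T+T[:3,3]
E
python3 - <<'E'
from h import *
im=cv2.imread('pics/top0.png');D=np.load('pics/top0.npy');i,T=camT('top');P=cloud(i,T,D)
Z=P[...,2]
def box(n,u0,u1,v0,v1,z0,z1,zp):
    m=np.zeros((480,640),np.uint8);m[v0:v1,u0:u1]=((Z>z0)&(Z<z1))[v0:v1,u0:u1]
    c=max(cv2.findContours(m,0,1)[0],key=cv2.contourArea).reshape(-1,2)
    w=ray(i,T,c,zp)[:,:2].astype(np.float32);r=cv2.minAreaRect(w);print(n,'n',m.sum(),'z',np.median(Z[m>0]),'rect',r,'circ',cv2.minEnclosingCircle(w)); return m
print('table z',np.median(Z[290:310,180:240]))
box('dish',262,300,270,300,.02,.05,.03)
box('small',240,262,256,277,.015,.05,.03)
box('orange',283,304,244,265,.015,.05,.03)
box('purple',312,340,285,312,.015,.05,.03)
box('port',320,395,95,195,.07,.1,.086)
box('push',420,460,225,300,.018,.04,.028)
box('handle',420,460,270,305,.06,.1,.084)
box('grain',405,460,158,208,.012,.05,.026)
a=cv2.resize(im[90:300,320:460],None,fx=3,fy=3,interpolation=cv2.INTER_CUBIC)[:600]
a=cv2.resize(im[95:305,235:465],None,fx=2.8,fy=2.8,interpolation=cv2.INTER_CUBIC)
cv2.imwrite('pics/crop1.png',a)
E
```

```text
table z 0.00034729361496010913
dish n 380 z 0.028976811527644197 rect ((0.4316415786743164, 0.09457501769065857), (0.056944530457258224, 0.056498799473047256), 89.23221588134766) circ ((0.4310207664966583, 0.09381163120269775), 0.029854755848646164)
small n 206 z 0.02154255034264263 rect ((0.48139479756355286, 0.1773495078086853), (0.043570805341005325, 0.04072587937116623), 89.21246337890625) circ ((0.48108696937561035, 0.17729252576828003), 0.022168157622218132)
orange n 185 z 0.02054617024003158 rect ((0.5151740908622742, 0.06299550831317902), (0.03816981613636017, 0.04098692908883095), 89.56757354736328) circ ((0.5149156451225281, 0.062641441822052), 0.021070972084999084)
purple n 383 z 0.028992667876637013 rect ((0.3924797475337982, -0.026557166129350662), (0.05658232420682907, 0.056082647293806076), 89.2256088256836) circ ((0.3924884796142578, -0.027649501338601112), 0.029693417251110077)
port n 3604 z 0.08550781281752473 rect ((0.8114251494407654, -0.11352352797985077), (0.20551303029060364, 0.1319955289363861), 4.134599208831787) circ ((0.8134537935256958, -0.1133597269654274), 0.11817678064107895)
push n 620 z 0.027889513515379605 rect ((0.48325297236442566, -0.3330991566181183), (0.046665143221616745, 0.17402426898479462), 84.61339569091797) circ ((0.48422327637672424, -0.3259565532207489), 0.0876794382929802)
handle n 71 z 0.0819947345096248 rect ((0.42109015583992004, -0.3169625699520111), (0.018086962401866913, 0.025879165157675743), 87.71705627441406) circ ((0.42047587037086487, -0.3173808753490448), 0.01424377504736185)
grain n 1198 z 0.021082805331901433 rect ((0.708893895149231, -0.3290686011314392), (0.10527557134628296, 0.10782667994499207), 87.9906997680664) circ ((0.7085013389587402, -0.328462690114975), 0.055460065603256226)
```

View pics/crop1.png

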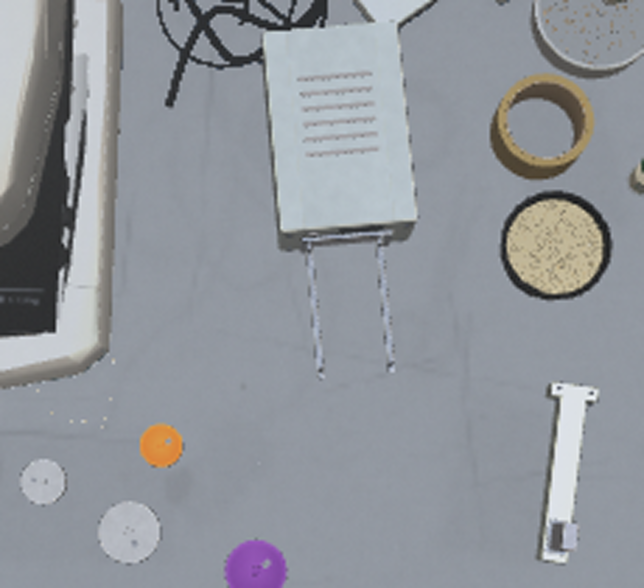

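The crop confirms it: large silver lid at crop (129,532), small silver (43,481). The rails run down-right from the unit's front at crop (345,237) to ends at (320,375) and (391,370). The pusher's nose is at crop (574,390) and its handle at (562,535).

```bash
cat >> h.py <<'E'
def plan(p,yaw,o=None,half=False):
    """shift (mm, tool axes) and turn about tool x (deg) to put TCP at p, pointing down, jaws (tool y) at world yaw deg"""
    o=o or ctrl.get_obs();A=rot(o);y=np.array([np.cos(np.radians(yaw)),np.sin(np.radians(yaw)),0]);x=np.array([0,0,-1.])
    B=[np.c_[x,s*y,np.cross(x,s*y)] for s in(1,-1)]
    rv=[R.from_matrix(A.T@b).as_rotvec(degrees=True) for b in B]
    r=sorted(rv,key=np.linalg.norm)[1 if half else 0]
    return np.round(A.T@(np.asarray(p)-o['eef_pos'])*1e3,1),np.round(r,1)
E
python3 - <<'E'
from h import *
im=cv2.imread('pics/top0.png');D=np.load('pics/top0.npy');i,T=camT('top');P=cloud(i,T,D);Z=P[...,2]
def edges(n,us,vs,cond,zp):
    L=[];Rr=[]
    for v in range(*vs):
        u=np.where(cond[v,us[0]:us[1]])[0]+us[0]
        if len(u)>3: L.append((u[0]-.5,v));Rr.append((u[-1]+.5,v))
    out=[]
    for q in(L,Rr):
        w=ray(i,T,q,zp)[:,:2];f=cv2.fitLine(w.astype(np.float32),cv2.DIST_HUBER,0,.01,.01).ravel();f=f*np.sign(f[0]) if f[0]<0 and 0 else f
        a=np.degrees(np.arctan(f[1]/f[0]));out.append((f,a));print(n,'yaw',a,'y at x=.42/.55/.6/.7/.8',[round(float(f[3]+f[1]/f[0]*(x-f[2])),4) for x in(.42,.55,.6,.7,.8)])
edges('port',(320,395),(112,172),Z>.07,.086)
edges('bar',(420,455),(243,268),(Z>.015)&(Z<.05),.028)
# front face top edge at a few columns
for u in(340,350,360,370,378):
    v=np.where(Z[:200,u]>.08)[0][-1]+.5;print('front',ray(i,T,[(u,v)],.086)[0][:2].round(4))
for u in range(434,448,2):
    v=np.where((Z[225:260,u]>.018))[0][0]+225-.5;print('nose',u,ray(i,T,[(u,v)],.028)[0][:2].round(4))
# rails: bright pixels
g=im.min(2).astype(float)
ra=[];rb=[]
for v in range(190,226):
    row=g[v,335:390]-cv2.GaussianBlur(g[v:v+1,335:390],(0,0),6)[0]
    c=349+(v-228)*-(0)+0
    a=row[4:24];b=row[26:45]
    ra.append((335+4+a.argmax(),v));rb.append((335+26+b.argmax(),v))
for q in(ra,rb):
    w=ray(i,T,q,.005)[:,:2];f=cv2.fitLine(w.astype(np.float32),cv2.DIST_HUBER,0,.001,.001).ravel();print('rail',np.degrees(np.arctan(f[1]/f[0])),[round(float(f[3]+f[1]/f[0]*(x-f[2])),4) for x in(.6,.7)])
o=ctrl.get_obs();print(rot(o).round(3));print(plan((.431,.094,.15),4.3))
E
```

```text
port yaw 3.936125 y at x=.42/.55/.6/.7/.8 [-0.0742, -0.0653, -0.0619, -0.055, -0.0481]
port yaw 4.428094 y at x=.42/.55/.6/.7/.8 [-0.2103, -0.2002, -0.1963, -0.1886, -0.1808]
bar yaw -8.762847 y at x=.42/.55/.6/.7/.8 [-0.3038, -0.3239, -0.3316, -0.347, -0.3624]
bar yaw -9.451209 y at x=.42/.55/.6/.7/.8 [-0.3307, -0.3523, -0.3607, -0.3773, -0.394]
front [ 0.7139 -0.0698]
front [ 0.7135 -0.0963]
front [ 0.7158 -0.1229]
front [ 0.7181 -0.1495]
front [ 0.7177 -0.1708]
nose 434 [ 0.5702 -0.3258]
nose 436 [ 0.5701 -0.3313]
nose 438 [ 0.57   -0.3368]
nose 440 [ 0.5699 -0.3422]
nose 442 [ 0.5781 -0.348 ]
nose 444 [ 0.567 -0.353]
nose 446 [ 0.5669 -0.3585]
rail 4.291781 [-0.0938, -0.0863]
rail 4.412557 [-0.1652, -0.1575]
[[-0.001  0.372  0.928]
 [-0.001  0.928 -0.372]
 [-1.    -0.002 -0.   ]]
(array([  80.9, -327. ,  365.3]), array([63.9,  0. ,  0.1]))
```

Emit:
{"fn": "step_arm", "kwargs": {
  "motion": [
    [10,-40,45,10,0,0,0],
    [20,-80,90,20,0,0,0],
    [30,-123,137,30,0,0,0],
    [40,-164,183,40,0,0,0],
    [50,-205,228,50,0,0,0],
    [60,-245,274,60,0,0,0],
    [70,-286,320,63.9,0,0,0],
    [81,-327,365,63.9,0,0,0],
    [81,-327,365,63.9,0,0,0],
    [81,-327,365,63.9,0,0,0]
  ]
}}

```text
time_s: 1.35
eef_pos: [0.4305, 0.0947, 0.15]
eef_rot: [0.518, 0.481, 0.518, -0.481]
wrist_force: [0.7, -0.0, -0.5]
opening: 1.001
```

```bash
cat > dish.py <<'E'
from h import *
import sys
o=ctrl.get_obs();p,d=ctrl.camera('wrist');i,T=camT('wrist',o);P=cloud(i,T,d);Z=P[...,2]
cv2.imwrite(sys.argv[1],p[:,:,::-1])
print(o['time_s'],o['eef_pos'],o['wrist_force'])
m=((Z>.018)&(Z<.04)&(d>0)).astype(np.uint8)
for c in cv2.findContours(m,0,1)[0]:
    if cv2.contourArea(c)<500: continue
    w=ray(i,T,c.reshape(-1,2),.03)[:,:2].astype(np.float32);print(c.reshape(-1,2).mean(0),cv2.minEnclosingCircle(w),cv2.minAreaRect(w)[:2])
E
python3 dish.py pics/w1.png
```

```text
1.35 [0.43049746 0.09474507 0.14995834] [ 0.74732366 -0.02478477 -0.49647092]
[265.70899471 365.55026455] ((0.39294448494911194, -0.022332530468702316), 0.031349536031484604) ((0.392690509557724, -0.022437788546085358), (0.05846869945526123, 0.06163669005036354))
[420.86092715 274.86092715] ((0.5114092230796814, 0.06897568702697754), 0.020429246127605438) ((0.5114927291870117, 0.06878489255905151), (0.03974747285246849, 0.0402723029255867))
[320.97222222 232.89814815] ((0.4307093024253845, 0.0963391661643982), 0.02981901355087757) ((0.4307311475276947, 0.0966183990240097), (0.05763724446296692, 0.05848166346549988))
[399.25280899 122.79213483] ((0.47891509532928467, 0.17915280163288116), 0.021336711943149567) ((0.4788964092731476, 0.17917484045028687), (0.04209207743406296, 0.042003780603408813))
[546.94308943 112.74593496] ((0.5892239809036255, 0.18644946813583374), 0.07733852416276932) ((0.5823670029640198, 0.18484920263290405), (0.020373031497001648, 0.15434889495372772))
```

Emit:
{"fn": "step_arm", "kwargs": {
  "motion": [
    [50,0,-1.5,0,0,0,0],
    [100,0,-1.5,0,0,0,0],
    [130,0,-1.5,0,0,0,0],
    [149,0,-1.5,0,0,0,0],
    [149,0,-1.5,0,0,0,60],
    [149,0,-1.5,0,0,0,255],
    [149,0,-1.5,0,0,0,255],
    [149,0,-1.5,0,0,0,255],
    [149,0,-1.5,0,0,0,255]
  ]
}}

```text
time_s: 2.52
eef_pos: [0.4318, 0.0964, 0.0022]
eef_rot: [0.519, 0.482, 0.518, -0.48]
wrist_force: [-0.7, 2.8, 6.4]
opening: 0.668
```

Emit:
{"fn": "step_arm", "kwargs": {
  "motion": [
    [-20,0,0,0,0,0,255],
    [-70,0,0,0,0,0,255],
    [-100,0,0,0,0,0,255],
    [-100,0,0,0,0,0,255]
  ]
}}

```text
time_s: 3.02
eef_pos: [0.433, 0.0959, 0.1037]
eef_rot: [0.52, 0.482, 0.517, -0.48]
wrist_force: [0.1, -0.1, -0.4]
opening: 0.671
```

```bash
python3 dish.py pics/w2.png; python3 -c "
from h import *
F=np.array([.717,-.1206]);a=np.radians(4.3);L=F-.085*np.array([np.cos(a),np.sin(a)]);print(L)
print(plan((*L,.10),4.3))"
```

```text
3.025 [0.43304871 0.09588763 0.10374079] [ 0.06255019 -0.1332831  -0.40502967]
[254.40714286 395.77857143] ((0.39601951837539673, -0.010008024051785469), 0.022008810192346573) ((0.39143750071525574, -0.014430548995733261), (0.027042895555496216, 0.041884779930114746))
[438.11377246 296.28143713] ((0.510648250579834, 0.06988268345594406), 0.020333535969257355) ((0.5136060118675232, 0.0735401138663292), (0.030040878802537918, 0.040292516350746155))
[410.4600939  121.35211268] ((0.4785189628601074, 0.17931953072547913), 0.021179107949137688) ((0.4785292148590088, 0.17917996644973755), (0.04186953231692314, 0.04161334037780762))
[588.70753065 122.76182137] ((0.5901807546615601, 0.17883658409118652), 0.07200576364994049) ((0.5831772089004517, 0.17699779570102692), (0.022883739322423935, 0.14356587827205658))
[ 0.63223926 -0.12697319]
(array([  2.6, 183.5, 237.3]), array([-0. ,  0. , -0.1]))
```

View pics/w2.png

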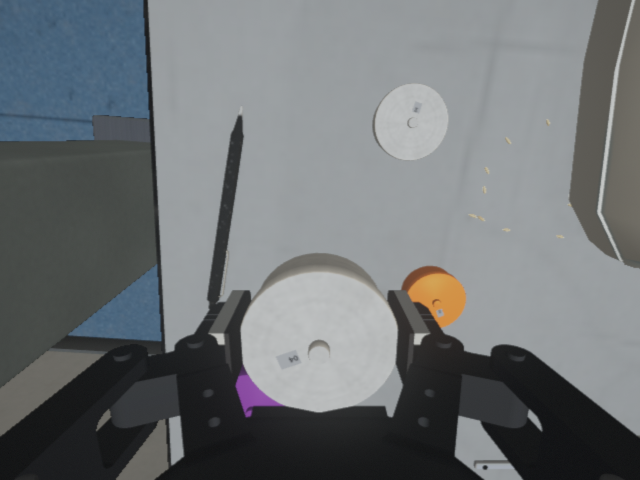

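The picture shows the dish held level and centred between the pads, its lid centre at (319,352). The small silver dish at (412,122) and the orange one at (433,297) have not moved.

Emit:
{"fn": "step_arm", "kwargs": {
  "motion": [
    [0,30,39,0,0,0,255],
    [0,61,79,0,0,0,255],
    [0,92,119,0,0,0,255],
    [0,122,158,0,0,0,255],
    [1,153,198,0,0,0,255],
    [2,183,237,0,0,0,255],
    [2,183,237,0,0,0,255],
    [2,183,237,0,0,0,255]
  ]
}}

```text
time_s: 4.08
eef_pos: [0.6293, -0.1259, 0.0968]
eef_rot: [0.517, 0.481, 0.52, -0.482]
wrist_force: [-0.1, 0.4, -0.3]
opening: 0.674
```

Run:
```python
from h import *
o=ctrl.get_obs();p,d=ctrl.camera('wrist');i,T=camT('wrist',o);P=cloud(i,T,d)
cv2.imwrite('pics/w3.png',p[:,:,::-1]);np.save('pics/w3.npy',d);np.save('pics/w3T.npy',T)
print(o['eef_pos'],'lid z',np.median(P[370:385,300:340,2]))
```

```text
[ 0.62934248 -0.12587221  0.09682585] lid z 0.12276265125056107
```

View pics/w3.png

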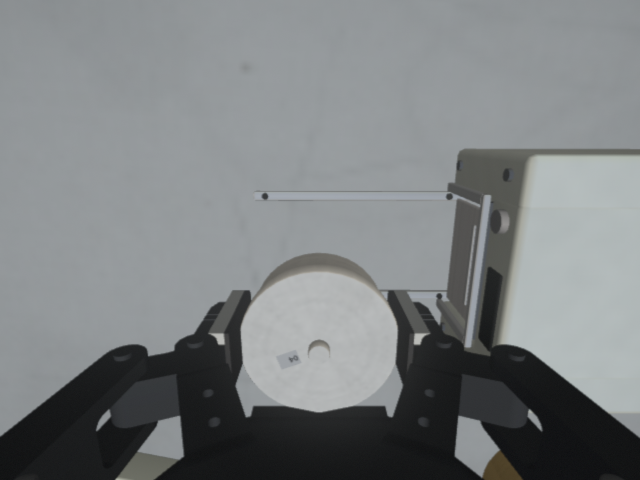

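The dish is held level over the loading place. The left rail runs from (255,196) to (449,196), the right rail shows at (385–450,294), and the flap frame is at (470,265).

Run:
```python
from h import *
i=ctrl.camera_info('wrist');T=np.load('pics/w3T.npy');im=cv2.imread('pics/w3.png').min(2).astype(int)
for u in(300,400,430): print(u,im[186:206,u].tolist(),im[284:304,u].tolist())
for n,q in(('left rail',[(265,196),(440,196.3)]),('right',[(390,293.5),(435,294)]),('left end',[(254.5,196)])):
    print(n,ray(i,T,q,.005)[:,:2].round(4).tolist())
w=ray(i,T,[(265,196),(440,196.3)],.005);v=w[1]-w[0];print(np.degrees(np.arctan2(v[1],v[0])))
print('lid',ray(i,T,[(319,352)],.127)[0]) 
D=np.load('pics/w3.npy');P=cloud(i,T,D)
s=P[200:380,540:620].reshape(-1,3);s=s[(s[:,2]>.07)];print('top z',np.median(s[:,2]))
# unit top front edge
for v in(170,220,260): 
    u=np.where(P[v,480:600,2]>.082)[0];print(v,u[0]+480,P[v,u[0]+480])
```

```text
300 [149, 150, 150, 150, 147, 129, 157, 160, 160, 162, 163, 162, 161, 154, 126, 144, 149, 149, 149, 148] [180, 180, 180, 180, 179, 179, 180, 180, 181, 181, 181, 182, 182, 182, 182, 180, 181, 180, 179, 179]
400 [151, 151, 150, 149, 147, 126, 152, 155, 154, 156, 158, 158, 158, 152, 138, 148, 150, 151, 150, 150] [150, 150, 151, 150, 149, 132, 96, 89, 89, 89, 89, 89, 89, 89, 89, 89, 89, 87, 84, 79]
430 [150, 151, 150, 150, 147, 124, 149, 154, 153, 155, 157, 157, 157, 152, 141, 147, 149, 149, 149, 149] [150, 149, 149, 150, 149, 146, 108, 117, 149, 153, 154, 155, 156, 157, 153, 150, 149, 150, 150, 150]
left rail [[0.5902, -0.0938], [0.7042, -0.0854]]
right [[0.6805, -0.1563], [0.7122, -0.1543]]
left end [[0.5833, -0.0943]]
4.220481953079056
lid [ 0.62849912 -0.12749656  0.127     ]
top z 0.0845889020131879
170 525 [ 0.71184114 -0.06136881  0.08201384]
220 517 [ 0.71310078 -0.08313205  0.08250654]
260 511 [ 0.71471397 -0.10187328  0.08231835]
```

Emit:
{"fn": "step_arm", "kwargs": {
  "motion": [
    [40,0,-1,0,0,0,255],
    [70,0,-1,0,0,0,255],
    [84,0,-1,0,0,0,255],
    [84,0,-1,0,0,0,255],
    [84,0,-1,0,0,0,255]
  ]
}}

```text
time_s: 4.75
eef_pos: [0.632, -0.1257, 0.0168]
eef_rot: [0.519, 0.481, 0.518, -0.481]
wrist_force: [-0.4, 0.6, -0.4]
opening: 0.669
```

Run:
```python
from h import *
o=ctrl.get_obs();p,d=ctrl.camera('wrist');i,T=camT('wrist',o);P=cloud(i,T,d)
cv2.imwrite('pics/w4.png',p[:,:,::-1])
print(o['eef_pos'],o['wrist_force'],'lid z',np.median(P[370:385,300:340,2]))
print('lid',ray(i,T,[(319,352)],o['eef_pos'][2]+.03)[0])
m=p.min(2).astype(int);
for u in(180,440,460):print(u,m[60:130,u].tolist())
```

```text
[ 0.63198928 -0.12570221  0.01678954] [-0.3611043   0.57878802 -0.35139783] lid z 0.04271399148902465
lid [ 0.63096301 -0.12736312  0.04678954]
180 [143, 144, 144, 144, 143, 144, 144, 143, 143, 144, 144, 144, 145, 144, 145, 145, 144, 144, 144, 144, 144, 144, 144, 144, 144, 144, 144, 144, 144, 144, 145, 144, 144, 145, 144, 144, 145, 145, 145, 145, 145, 145, 145, 145, 145, 146, 145, 146, 145, 145, 146, 146, 145, 146, 145, 145, 146, 145, 146, 146, 146, 146, 145, 145, 145, 145, 145, 145, 145, 145]
440 [142, 142, 142, 142, 142, 142, 142, 142, 142, 143, 143, 142, 143, 143, 142, 143, 142, 143, 143, 142, 142, 142, 142, 142, 143, 142, 143, 143, 142, 142, 143, 143, 142, 143, 143, 143, 143, 144, 143, 143, 143, 144, 143, 143, 143, 143, 143, 144, 143, 144, 144, 143, 143, 143, 143, 143, 144, 144, 144, 144, 144, 144, 144, 144, 144, 144, 144, 144, 144, 144]
460 [143, 143, 143, 143, 143, 143, 143, 143, 143, 143, 143, 143, 143, 143, 143, 144, 144, 144, 144, 143, 143, 143, 144, 143, 143, 143, 144, 144, 143, 143, 143, 143, 143, 144, 144, 144, 144, 144, 144, 144, 144, 144, 144, 144, 144, 144, 144, 144, 143, 143, 143, 142, 142, 142, 142, 142, 142, 142, 142, 142, 142, 142, 142, 142, 142, 142, 142, 142, 142, 142]
```

View pics/w4.png

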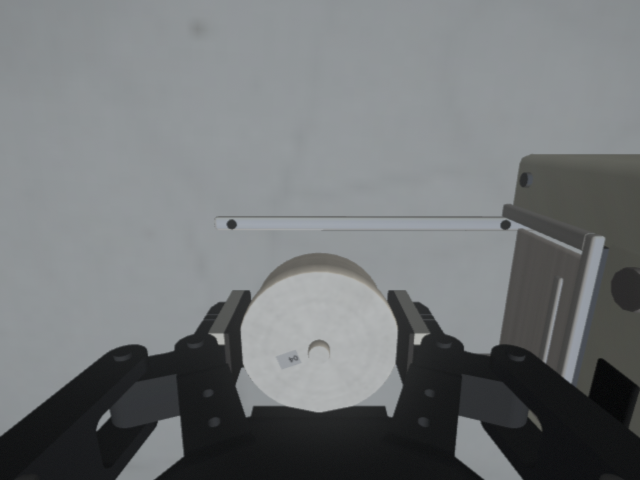

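The left rail runs from (217,224) to (505,225), and the dish is clear of it with its lid centre at (319,352).

Run:
```python
from h import *
o=ctrl.get_obs();i,T=camT('wrist',o)
r=ray(i,T,[(232,224),(490,224.3),(217,224)],.005)[:,:2];l=ray(i,T,[(319,352)],.0467)[0][:2]
a=np.radians(4.25);e=np.array([np.cos(a),np.sin(a)]);n=np.array([-e[1],e[0]])
print(r,l,'lateral',(r[:2]-l)@n,'want .0355','along from end',(l-r[2])@e)
```

```text
[[ 0.59043414 -0.09388395]
 [ 0.70347548 -0.08553928]
 [ 0.5838763  -0.09437593]] [ 0.63114709 -0.1277069 ] lateral [0.03674712 0.03669152] want .0355 along from end 0.044670695124747445
```

Emit:
{"fn": "step_arm", "kwargs": {
  "motion": [
    [6,0,-1,0,0,0,255],
    [10,0,-1,0,0,0,255],
    [12.5,0,-1,0,0,0,255],
    [12.5,0,-1,0,0,0,255]
  ]
}}

```text
time_s: 5.3
eef_pos: [0.6308, -0.1246, 0.0026]
eef_rot: [0.518, 0.481, 0.518, -0.481]
wrist_force: [0.2, 0.6, -1.1]
opening: 0.673
```

Emit:
{"fn": "step_arm", "kwargs": {
  "motion": [
    [1,0,0,0,0,0,255],
    [2,0,0,0,0,0,255],
    [2,0,0,0,0,0,255]
  ]
}}

```text
time_s: 5.68
eef_pos: [0.631, -0.1247, 0.0022]
eef_rot: [0.518, 0.481, 0.518, -0.481]
wrist_force: [-4.6, 1.2, 9.9]
opening: 0.665
```

Emit:
{"fn": "step_arm", "kwargs": {
  "motion": [
    [0,0,0,0,0,0,60],
    [0,0,0,0,0,0,0],
    [0,0,0,0,0,0,0],
    [0,0,0,0,0,0,0],
    [-30,0,0,0,0,0,0],
    [-80,0,0,0,0,0,0],
    [-130,0,0,0,0,0,0],
    [-150,0,0,0,0,0,0],
    [-150,0,0,0,0,0,0]
  ]
}}

```text
time_s: 6.8
eef_pos: [0.6318, -0.1249, 0.1521]
eef_rot: [0.519, 0.481, 0.517, -0.481]
wrist_force: [0.1, 0.4, -0.6]
opening: 1.002
```

Run:
```python
from h import *
o=ctrl.get_obs();p,d=ctrl.camera('wrist');i,T=camT('wrist',o);P=cloud(i,T,d);Z=P[...,2]
cv2.imwrite('pics/w5.png',p[:,:,::-1]);print(o['eef_pos'])
m=((Z>.02)&(Z<.04)&(d>0)).astype(np.uint8)
for c in cv2.findContours(m,0,1)[0]:
    if cv2.contourArea(c)>500:
        w=ray(i,T,c.reshape(-1,2),.03)[:,:2].astype(np.float32);print(c.reshape(-1,2).mean(0),cv2.minEnclosingCircle(w))
# pusher: grip with jaws along pusher y (yaw -9.1+90=80.9)
print(plan((.4205,-.3174,.17),80.9),plan((.4205,-.3174,.17),80.9,half=True),o['q'])
```

```text
[ 0.63177668 -0.1249379   0.15209318]
[531.55970149 472.42537313] ((0.8471316695213318, -0.342904269695282), 0.027191290631890297)
[317.37383178 234.94392523] ((0.6300129294395447, -0.12580664455890656), 0.02993796207010746)
[428.68592058 252.40433213] ((0.7167090177536011, -0.13447991013526917), 0.0509490892291069)
[11.22916667 75.29166667] ((0.4087117910385132, -0.029305703938007355), 0.027417901903390884)
(array([ -19.9, -223.9,  176.7]), array([-76.6,  -0. ,   0. ])) (array([ -19.9, -223.9,  176.7]), array([103.4,   0. ,   0. ])) [-3.79167017e-01  4.03388499e-01  1.49268616e+00 -4.59411038e-05
  1.24256361e+00 -4.53884515e-01]
```

View pics/w5.png

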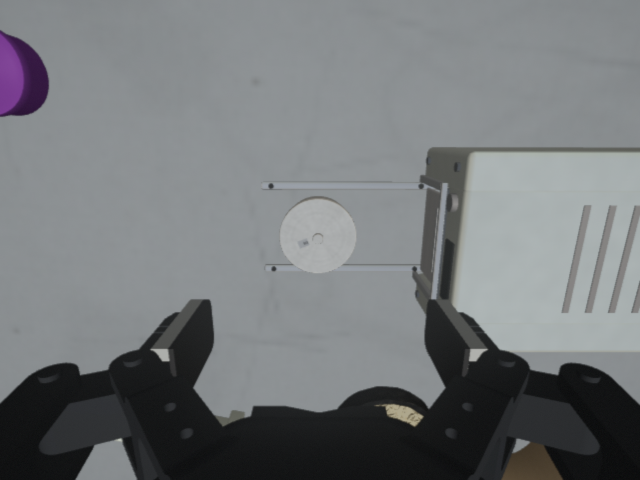

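The dish stands upright between the rails, centre (318,237), with the rails at rows 186 and 268. The flap is shut.

Emit:
{"fn": "step_arm", "kwargs": {
  "motion": [
    [-3,-28,22,-10,0,0,0],
    [-5,-56,44,-20,0,0,0],
    [-8,-84,66,-30,0,0,0],
    [-10,-112,88,-40,0,0,0],
    [-13,-140,110,-50,0,0,0],
    [-16,-168,132,-60,0,0,0],
    [-18,-196,155,-70,0,0,0],
    [-20,-224,177,-76.6,0,0,0],
    [-20,-224,177,-76.6,0,0,0],
    [-20,-224,177,-76.6,0,0,0]
  ]
}}

```text
time_s: 8.1
eef_pos: [0.4203, -0.3168, 0.169]
eef_rot: [0.704, 0.058, 0.706, -0.056]
wrist_force: [0.4, 0.0, 0.2]
opening: 1.003
```

```bash
cat > push.py <<'E'
from h import *
import sys
o=ctrl.get_obs();p,d=ctrl.camera('wrist');i,T=camT('wrist',o);P=cloud(i,T,d);Z=P[...,2]
cv2.imwrite(sys.argv[1],p[:,:,::-1]);print(o['eef_pos'],o['wrist_force'])
def con(z0,z1,zp,n):
    m=((Z>z0)&(Z<z1)&(d>0)&(np.hypot(P[...,0]-.48,P[...,1]+.33)<.14)).astype(np.uint8)
    for c in cv2.findContours(m,0,1)[0]:
        if cv2.contourArea(c)>200:
            w=ray(i,T,c.reshape(-1,2),zp)[:,:2].astype(np.float32);print(n,c.reshape(-1,2).mean(0),cv2.minAreaRect(w))
    return m
m=con(.02,.045,.028,'bar');con(.07,.1,.084,'handle')
E
python3 push.py pics/w6.png
```

```text
[ 0.42028215 -0.31683526  0.16895953] [0.41566071 0.01552254 0.19898455]
bar [315.77440347 299.15618221] ((0.4804624617099762, -0.32760119438171387), (0.044403064996004105, 0.17236833274364471), 80.67503356933594)
handle [314.92035398 247.61946903] ((0.4179455041885376, -0.3177940249443054), (0.013399545103311539, 0.027623537927865982), 80.74378204345703)
```

View pics/w6.png

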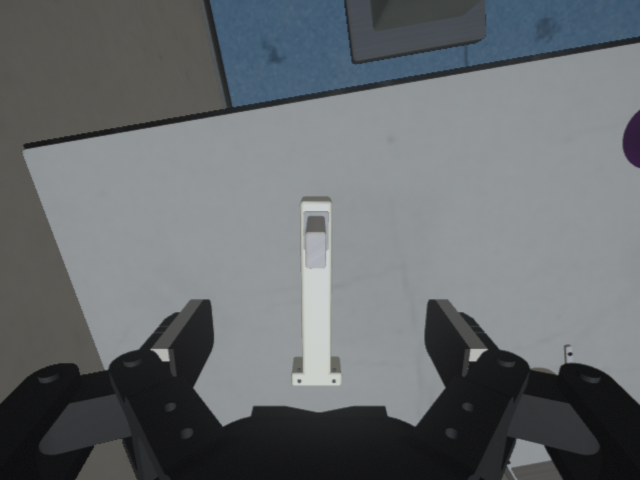

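The pusher is centred under the open gripper: handle top at (316,247), nose at (316,375), bar vertical in the image.

Emit:
{"fn": "step_arm", "kwargs": {
  "motion": [
    [50,-1.3,-2,0,0,0,0],
    [95,-1.3,-2,0,0,0,0],
    [129,-1.3,-2,0,0,0,0],
    [129,-1.3,-2,0,0,0,80],
    [129,-1.3,-2,0,0,0,255],
    [129,-1.3,-2,0,0,0,255],
    [129,-1.3,-2,0,0,0,255],
    [129,-1.3,-2,0,0,0,255],
    [129,-1.3,-2,0,0,0,255]
  ]
}}

```text
time_s: 9.28
eef_pos: [0.4194, -0.3197, 0.0433]
eef_rot: [0.706, 0.056, 0.704, -0.057]
wrist_force: [-0.0, 1.5, 6.2]
opening: 0.157
```

Emit:
{"fn": "step_arm", "kwargs": {
  "motion": [
    [-10,0,0,0,0,0,255],
    [-40,0,0,0,0,0,255],
    [-60,0,0,0,0,0,255],
    [-60,0,0,0,0,0,255],
    [-60,0,0,0,0,0,255]
  ]
}}

```text
time_s: 9.9
eef_pos: [0.4181, -0.3183, 0.1011]
eef_rot: [0.705, 0.057, 0.705, -0.056]
wrist_force: [-0.2, 0.3, -1.7]
opening: 0.157
```

Run:
```python
from h import *
o=ctrl.get_obs();p,d=ctrl.camera('wrist');i,T=camT('wrist',o);P=cloud(i,T,d)
cv2.imwrite('pics/w7.png',p[:,:,::-1]);print(o['eef_pos'],o['wrist_force'],o['torque'],o['opening'])
c=cv2.cvtColor(p,cv2.COLOR_RGB2HSV);np.save('pics/w7d.npy',d)
A=rot(o);Q=(P-o['eef_pos'])@A  # tool coords
for v in range(290,400,10):
    m=(np.abs(Q[v,:,1])<.04)&(P[v,:,2]>.03)&(d[v]>0)&(p[v].min(1)>140)
    u=np.where(m)[0]
    if len(u): print(v,u[0],u[-1],Q[v,u].mean(0).round(4),P[v,u,2].min().round(4),P[v,u,2].max().round(4))
```

```text
[ 0.41810039 -0.31826632  0.10109217] [-0.19078608  0.27843202 -1.68652416] [-0.0075256   0.09954224 -0.07392688] 0.15661700775022236
330 290 348 [-0.0363  0.0009 -0.011 ] 0.1359 0.1417
340 299 339 [-0.0393  0.0009 -0.0092] 0.1386 0.1422
350 299 339 [-0.0392  0.001  -0.0055] 0.1384 0.1424
360 299 339 [-0.0392  0.001  -0.0017] 0.1383 0.1416
370 299 338 [-0.0392  0.0008  0.0021] 0.1392 0.1418
380 294 343 [-0.0391  0.001   0.0061] 0.136 0.1418
390 296 343 [-0.0296  0.0014  0.0176] 0.0806 0.1411
```

View pics/w7.png

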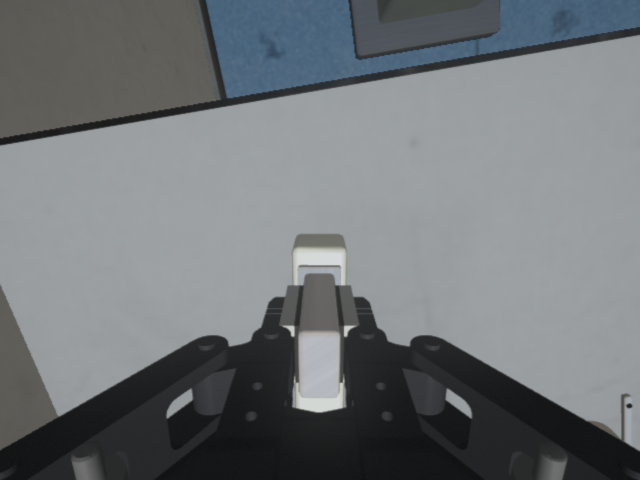

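The wrist view shows the handle gripped squarely, its top at (319,375). The gripper hides the nose, so I'll check it with the top camera after carrying it over.

```bash
python3 -c "
from h import *
print(plan((.4256,-.1424,.10),94.25))"
```

```text
(array([  1. , 174.7, -20.3]), array([-13.4,  -0.1,  -0.1]))
```

Emit:
{"fn": "step_arm", "kwargs": {
  "motion": [
    [0,35,-4,-4,0,0,255],
    [0,75,-9,-8,0,0,255],
    [0,115,-14,-11,0,0,255],
    [0,150,-18,-13.4,0,0,255],
    [1,175,-20,-13.4,0,0,255],
    [1,175,-20,-13.4,0,0,255],
    [1,175,-20,-13.4,0,0,255]
  ]
}}

```text
time_s: 10.82
eef_pos: [0.4265, -0.1433, 0.1004]
eef_rot: [0.706, -0.027, 0.707, 0.026]
wrist_force: [0.1, 0.8, -1.5]
opening: 0.156
```

```bash
cat > topv.py <<'E'
from h import *
import sys
o=ctrl.get_obs();p,d=ctrl.camera('top');i,T=camT('top');P=cloud(i,T,d)
cv2.imwrite(sys.argv[1],cv2.resize(p[100:320,220:480,::-1],None,fx=2.4,fy=2.4,interpolation=cv2.INTER_CUBIC));np.save('pics/t.npy',d)
print(o['time_s'],o['eef_pos'],o['wrist_force'])
E
python3 topv.py pics/t8.png
```

```text
10.825 [ 0.42646491 -0.14325204  0.10041565] [ 0.05885927  0.76734278 -1.52105485]
```

View pics/t8.png

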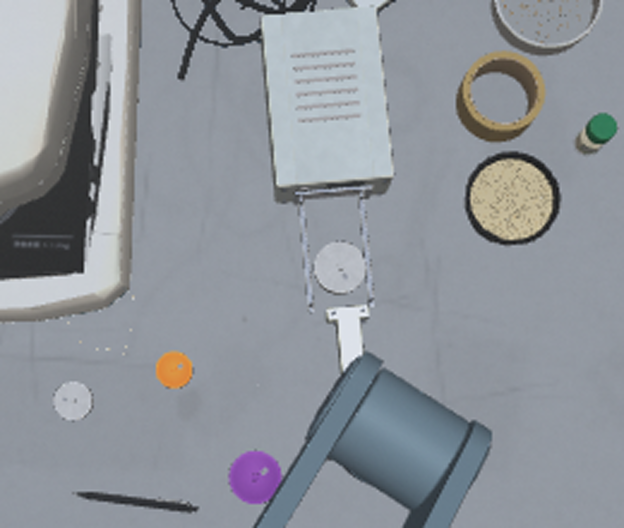

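The top view shows the nose at crop (348,313), just before the rail ends, with the dish at (340,267) between the rails.

Run:
```python
from h import *
d=np.load('pics/t.npy');i,T=camT('top');P=cloud(i,T,d);Z=P[...,2]
m=np.zeros((480,640),bool);m[222:252,350:380]=((Z>.06)&(Z<.11))[222:252,350:380]
for v in range(224,252):
    u=np.where(m[v])[0]
    if len(u): 
        z=np.median(Z[v,u]);e=ray(i,T,[(u[0]-.5,v),(u[-1]+.5,v)],z)
        print(v,u[0],u[-1],z.round(4),e[:,:2].round(4).tolist(),e.mean(0)[:2].round(4))
D=((Z>.02)&(Z<.045));D[:200]=0;D[228:]=0;D[:,:340]=0;D[:,:340]=0;D[:,380:]=0
c=max(cv2.findContours(D.astype(np.uint8),0,1)[0],key=cv2.contourArea).reshape(-1,2)
print(cv2.minEnclosingCircle(ray(i,T,c,.03)[:,:2].astype(np.float32)))
```

```text
227 368 372 0.0853 [[0.5776, -0.1396], [0.5774, -0.1527]] [ 0.5775 -0.1461]
228 357 373 0.0849 [[0.5754, -0.1107], [0.5748, -0.1553]] [ 0.5751 -0.133 ]
229 356 373 0.0844 [[0.5729, -0.1081], [0.5722, -0.1553]] [ 0.5725 -0.1317]
230 356 373 0.0838 [[0.5703, -0.108], [0.5696, -0.1553]] [ 0.57   -0.1316]
231 356 373 0.0845 [[0.5676, -0.1079], [0.5669, -0.1551]] [ 0.5672 -0.1315]
232 356 372 0.0844 [[0.5649, -0.1079], [0.5643, -0.1525]] [ 0.5646 -0.1302]
233 356 371 0.0844 [[0.5623, -0.1078], [0.5617, -0.1498]] [ 0.562  -0.1288]
234 356 371 0.084 [[0.5597, -0.1078], [0.5591, -0.1497]] [ 0.5594 -0.1288]
235 359 369 0.0838 [[0.557, -0.1156], [0.5565, -0.1444]] [ 0.5568 -0.13  ]
236 360 370 0.0832 [[0.5544, -0.1182], [0.5539, -0.1471]] [ 0.5541 -0.1326]
237 360 370 0.0859 [[0.5514, -0.118], [0.551, -0.1468]] [ 0.5512 -0.1324]
238 360 370 0.0838 [[0.549, -0.1181], [0.5486, -0.1469]] [ 0.5488 -0.1325]
239 360 370 0.0855 [[0.5462, -0.1179], [0.5458, -0.1467]] [ 0.546  -0.1323]
240 360 370 0.0837 [[0.5438, -0.118], [0.5433, -0.1468]] [ 0.5435 -0.1324]
241 360 370 0.0846 [[0.541, -0.1178], [0.5406, -0.1466]] [ 0.5408 -0.1322]
242 361 370 0.083 [[0.5385, -0.1205], [0.5382, -0.1467]] [ 0.5383 -0.1336]
243 361 370 0.0848 [[0.5357, -0.1203], [0.5353, -0.1465]] [ 0.5355 -0.1334]
244 361 370 0.0829 [[0.5333, -0.1204], [0.5329, -0.1466]] [ 0.5331 -0.1335]
245 361 370 0.0828 [[0.5307, -0.1203], [0.5303, -0.1465]] [ 0.5305 -0.1334]
246 361 371 0.0843 [[0.5279, -0.1202], [0.5275, -0.1489]] [ 0.5277 -0.1346]
247 361 370 0.0848 [[0.5252, -0.1201], [0.5248, -0.1462]] [ 0.525  -0.1331]
248 361 368 0.0832 [[0.5227, -0.1201], [0.5224, -0.1411]] [ 0.5226 -0.1306]
249 361 367 0.0841 [[0.52, -0.12], [0.5198, -0.1383]] [ 0.5199 -0.1292]
250 361 366 0.0843 [[0.5174, -0.12], [0.5172, -0.1356]] [ 0.5173 -0.1278]
251 361 365 0.0836 [[0.5148, -0.1199], [0.5146, -0.133]] [ 0.5147 -0.1265]
((0.6296240091323853, -0.12745578587055206), 0.03019057959318161)
```

Emit:
{"fn": "step_arm", "kwargs": {
  "motion": [
    [30,0,0,0,0,0,255],
    [48,0,0,0,0,0,255],
    [54,0,0,0,0,0,255],
    [54,0,0,0,0,0,255],
    [54,0,0,0,0,0,255]
  ]
}}

```text
time_s: 11.5
eef_pos: [0.4272, -0.1435, 0.0475]
eef_rot: [0.707, -0.027, 0.706, 0.026]
wrist_force: [-0.0, -0.2, -0.8]
opening: 0.153
```

```bash
python3 -c "
from h import *
o=ctrl.get_obs();print(o['eef_pos'],o['wrist_force'],rot(o).round(4).tolist())"
```

```text
[ 0.42718361 -0.14348248  0.04753342] [-0.00255275 -0.15222234 -0.82328881] [[0.0012, -0.0743, 0.9972], [-0.0008, 0.9972, 0.0743], [-1.0, -0.0009, 0.0011]]
```

Emit:
{"fn": "step_arm", "kwargs": {
  "motion": [
    [1,0,6,0,0,0,255],
    [1.5,0,12,0,0,0,255],
    [1.5,0,18,0,0,0,255],
    [1.5,0,22,0,0,0,255],
    [1.5,0,26,0,0,0,255],
    [1.5,0,30,0,0,0,255],
    [1.5,0,35,0,0,0,255],
    [1.5,0,40,0,0,0,255],
    [1.5,0,45,0,0,0,255],
    [1.5,0,50,0,0,0,255]
  ]
}}

```text
time_s: 12.75
eef_pos: [0.4767, -0.139, 0.0452]
eef_rot: [0.707, -0.026, 0.707, 0.026]
wrist_force: [-0.2, -0.4, -1.3]
opening: 0.157
```

```bash
python3 topv.py pics/t9.png
python3 - <<'E'
from h import *
d=np.load('pics/t.npy');i,T=camT('top');P=cloud(i,T,d);Z=P[...,2]
D=((Z>.027)&(Z<.045));D[:185]=0;D[228:]=0;D[:,:340]=0;D[:,380:]=0
w=P[D];print(w.mean(0),w.min(0),w.max(0),D.sum())
E
```

```text
12.75 [ 0.47674568 -0.13903682  0.04524074] [-0.19787545 -0.42910453 -1.34018497]
[ 0.64033642 -0.12628609  0.03020855] [ 0.58490824 -0.15581427  0.02700027] [ 0.68569031 -0.09755909  0.0370643 ] 399
```

View pics/t9.png

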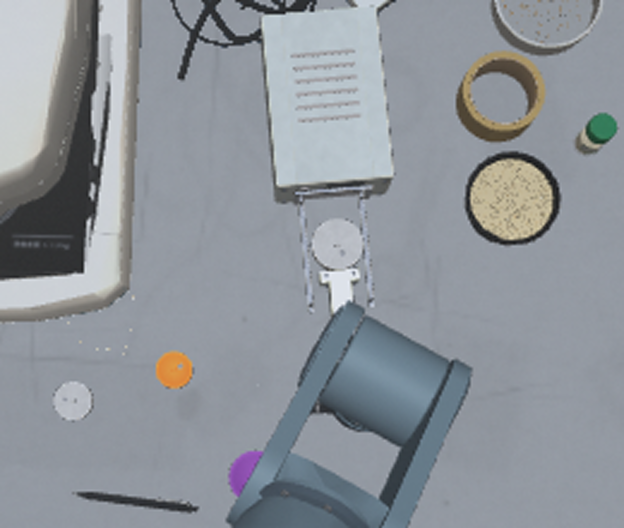

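The top view shows the nose against the dish's back at crop (338,268), with the dish at (338,243) between the rails, heading for the flap.

Emit:
{"fn": "step_arm", "kwargs": {
  "motion": [
    [0,0,5,0,0,0,255],
    [0,0,10,0,0,0,255],
    [0,0,15,0,0,0,255],
    [0,0,20,0,0,0,255],
    [0,0,25,0,0,0,255],
    [0,0,30,0,0,0,255],
    [0,0,35,0,0,0,255],
    [0,0,40,0,0,0,255],
    [0,0,45,0,0,0,255],
    [0,0,50,0,0,0,255]
  ]
}}

```text
time_s: 14.05
eef_pos: [0.5263, -0.1353, 0.0452]
eef_rot: [0.706, -0.026, 0.707, 0.026]
wrist_force: [-4.3, -0.9, -0.6]
opening: 0.155
```

Emit:
{"fn": "step_arm", "kwargs": {
  "motion": [
    [0,0,5,0,0,0,255],
    [0,0,10,0,0,0,255],
    [0,0,15,0,0,0,255],
    [0,0,20,0,0,0,255],
    [0,0,25,0,0,0,255],
    [0,0,30,0,0,0,255],
    [0,0,35,0,0,0,255],
    [0,0,40,0,0,0,255],
    [0,0,45,0,0,0,255],
    [0,0,50,0,0,0,255]
  ]
}}

```text
time_s: 15.3
eef_pos: [0.5765, -0.1316, 0.0453]
eef_rot: [0.707, -0.026, 0.707, 0.026]
wrist_force: [-1.9, 0.2, -0.2]
opening: 0.159
```

Emit:
{"fn": "step_arm", "kwargs": {
  "motion": [
    [0,0,5,0,0,0,255],
    [0,0,10,0,0,0,255],
    [0,0,15,0,0,0,255],
    [0,0,20,0,0,0,255],
    [0,0,23,0,0,0,255],
    [0,0,25,0,0,0,255],
    [0,0,25,0,0,0,255]
  ]
}}

```text
time_s: 16.18
eef_pos: [0.6015, -0.1298, 0.0454]
eef_rot: [0.707, -0.026, 0.706, 0.026]
wrist_force: [-0.4, 0.2, -1.6]
opening: 0.158
```

Emit:
{"fn": "step_arm", "kwargs": {
  "motion": [
    [0,0,1,0,0,0,255],
    [0,0,2,0,0,0,255],
    [0,0,3,0,0,0,255]
  ]
}}

```text
time_s: 16.55
eef_pos: [0.6038, -0.1295, 0.045]
eef_rot: [0.706, -0.026, 0.707, 0.026]
wrist_force: [-2.7, -0.6, -2.3]
opening: 0.159
```

Emit:
{"fn": "step_arm", "kwargs": {
  "motion": [
    [0,0,1,0,0,0,255],
    [0,0,2,0,0,0,255]
  ]
}}

```text
time_s: 16.8
eef_pos: [0.6061, -0.1293, 0.0451]
eef_rot: [0.707, -0.026, 0.707, 0.026]
wrist_force: [-0.6, -0.2, -3.4]
opening: 0.158
```

Emit:
{"fn": "step_arm", "kwargs": {
  "motion": [
    [0,0,1,0,0,0,255],
    [0,0,2,0,0,0,255]
  ]
}}

```text
time_s: 17.05
eef_pos: [0.6082, -0.1292, 0.0452]
eef_rot: [0.707, -0.026, 0.707, 0.026]
wrist_force: [-1.7, -0.4, -3.0]
opening: 0.157
```

Emit:
{"fn": "step_arm", "kwargs": {
  "motion": [
    [0,0,1,0,0,0,255],
    [0,0,2,0,0,0,255]
  ]
}}

```text
time_s: 17.3
eef_pos: [0.6101, -0.1291, 0.0453]
eef_rot: [0.707, -0.026, 0.707, 0.026]
wrist_force: [-1.4, -0.1, -3.1]
opening: 0.155
```

Emit:
{"fn": "step_arm", "kwargs": {
  "motion": [
    [0,0,1,0,0,0,255],
    [0,0,2,0,0,0,255]
  ]
}}

```text
time_s: 17.55
eef_pos: [0.6121, -0.1289, 0.0453]
eef_rot: [0.707, -0.026, 0.707, 0.026]
wrist_force: [-0.8, -0.1, -3.1]
opening: 0.153
```

Emit:
{"fn": "step_arm", "kwargs": {
  "motion": [
    [0,0,1.2,0,0,0,255],
    [0,0,2.4,0,0,0,255]
  ]
}}

```text
time_s: 17.8
eef_pos: [0.6145, -0.1287, 0.0453]
eef_rot: [0.707, -0.026, 0.707, 0.026]
wrist_force: [-2.3, 0.6, -1.9]
opening: 0.152
```

Emit:
{"fn": "step_arm", "kwargs": {
  "motion": [
    [0,0,1,0,0,0,255],
    [0,0,2,0,0,0,255]
  ]
}}

```text
time_s: 18.05
eef_pos: [0.6165, -0.1286, 0.0453]
eef_rot: [0.707, -0.026, 0.707, 0.026]
wrist_force: [-1.8, 0.3, -3.3]
opening: 0.154
```

Emit:
{"fn": "step_arm", "kwargs": {
  "motion": [
    [0,0,1.2,0,0,0,255],
    [0,0,2.4,0,0,0,255]
  ]
}}

```text
time_s: 18.3
eef_pos: [0.6189, -0.1284, 0.0453]
eef_rot: [0.707, -0.026, 0.707, 0.026]
wrist_force: [-2.2, -1.2, -2.9]
opening: 0.155
```

Emit:
{"fn": "step_arm", "kwargs": {
  "motion": [
    [0,0,1,0,0,0,255],
    [0,0,2,0,0,0,255]
  ]
}}

```text
time_s: 18.55
eef_pos: [0.6209, -0.1283, 0.0453]
eef_rot: [0.707, -0.026, 0.707, 0.026]
wrist_force: [-2.0, -0.4, -2.5]
opening: 0.156
```

Emit:
{"fn": "step_arm", "kwargs": {
  "motion": [
    [0,0,1.2,0,0,0,255],
    [0,0,2.4,0,0,0,255]
  ]
}}

```text
time_s: 18.8
eef_pos: [0.6233, -0.1281, 0.0453]
eef_rot: [0.707, -0.026, 0.707, 0.026]
wrist_force: [-2.1, 0.1, -3.4]
opening: 0.162
```

Emit:
{"fn": "step_arm", "kwargs": {
  "motion": [
    [0,0,1.2,0,0,0,255],
    [0,0,2.4,0,0,0,255]
  ]
}}

```text
time_s: 19.05
eef_pos: [0.6257, -0.1279, 0.0453]
eef_rot: [0.707, -0.026, 0.707, 0.026]
wrist_force: [-1.7, 0.2, -3.0]
opening: 0.152
```

Emit:
{"fn": "step_arm", "kwargs": {
  "motion": [
    [0,0,1.2,0,0,0,255],
    [0,0,2.4,0,0,0,255]
  ]
}}

```text
time_s: 19.3
eef_pos: [0.6281, -0.1277, 0.0453]
eef_rot: [0.707, -0.026, 0.707, 0.026]
wrist_force: [-1.2, -0.3, -2.9]
opening: 0.154
```

Emit:
{"fn": "step_arm", "kwargs": {
  "motion": [
    [0,0,1.2,0,0,0,255],
    [0,0,2.4,0,0,0,255]
  ]
}}

```text
time_s: 19.55
eef_pos: [0.6305, -0.1276, 0.0453]
eef_rot: [0.707, -0.026, 0.707, 0.026]
wrist_force: [-1.7, 0.3, -3.2]
opening: 0.154
```

Emit:
{"fn": "step_arm", "kwargs": {
  "motion": [
    [0,0,1.2,0,0,0,255],
    [0,0,2.4,0,0,0,255]
  ]
}}

```text
time_s: 19.8
eef_pos: [0.6329, -0.1274, 0.0453]
eef_rot: [0.707, -0.026, 0.707, 0.026]
wrist_force: [-1.4, 0.3, -2.4]
opening: 0.157
```

Emit:
{"fn": "step_arm", "kwargs": {
  "motion": [
    [0,0,1.2,0,0,0,255],
    [0,0,2.4,0,0,0,255]
  ]
}}

```text
time_s: 20.05
eef_pos: [0.6352, -0.1272, 0.0453]
eef_rot: [0.707, -0.026, 0.707, 0.026]
wrist_force: [-3.2, -0.3, -2.2]
opening: 0.159
```

Emit:
{"fn": "step_arm", "kwargs": {
  "motion": [
    [0,0,0.5,0,0,0,255],
    [0,0,1,0,0,0,255]
  ]
}}

```text
time_s: 20.3
eef_pos: [0.6356, -0.1271, 0.0452]
eef_rot: [0.706, -0.026, 0.707, 0.026]
wrist_force: [-4.9, -0.6, -1.4]
opening: 0.158
```

Emit:
{"fn": "step_arm", "kwargs": {
  "motion": [
    [0,0,0.5,0,0,0,255],
    [0,0,1,0,0,0,255]
  ]
}}

```text
time_s: 20.55
eef_pos: [0.6362, -0.127, 0.0451]
eef_rot: [0.706, -0.026, 0.707, 0.027]
wrist_force: [-7.7, -1.0, 0.5]
opening: 0.155
```

Emit:
{"fn": "step_arm", "kwargs": {
  "motion": [
    [0,0,0.3,0,0,0,255],
    [0,0,0.3,0,0,0,255]
  ]
}}

```text
time_s: 20.8
eef_pos: [0.6363, -0.1271, 0.0451]
eef_rot: [0.706, -0.026, 0.708, 0.027]
wrist_force: [-7.2, -0.6, 1.1]
opening: 0.161
```

Emit:
{"fn": "step_arm", "kwargs": {
  "motion": [
    [0,0,-3,0,0,0,255],
    [0,0,-10,0,0,0,255],
    [0,0,-20,0,0,0,255],
    [0,0,-30,0,0,0,255],
    [0,0,-40,0,0,0,255],
    [0,0,-50,0,0,0,255],
    [0,0,-60,0,0,0,255],
    [0,0,-70,0,0,0,255],
    [0,0,-80,0,0,0,255],
    [0,0,-90,0,0,0,255]
  ]
}}

```text
time_s: 22.05
eef_pos: [0.5477, -0.134, 0.0458]
eef_rot: [0.707, -0.027, 0.706, 0.026]
wrist_force: [0.5, -0.3, -1.2]
opening: 0.157
```

Emit:
{"fn": "step_arm", "kwargs": {
  "motion": [
    [0,0,-12,0,0,0,255],
    [0,0,-24,0,0,0,255],
    [0,0,-36,0,0,0,255],
    [0,0,-48,0,0,0,255],
    [0,0,-60,0,0,0,255],
    [0,0,-72,0,0,0,255],
    [0,0,-84,0,0,0,255],
    [0,0,-96,0,0,0,255],
    [0,0,-110,0,0,0,255],
    [0,0,-124,0,0,0,255]
  ]
}}

```text
time_s: 23.3
eef_pos: [0.4231, -0.143, 0.0453]
eef_rot: [0.707, -0.026, 0.707, 0.026]
wrist_force: [-0.1, 0.3, -1.7]
opening: 0.152
```

Emit:
{"fn": "step_arm", "kwargs": {
  "motion": [
    [0.5,0,0,0,0,0,255],
    [1,0,0,0,0,0,255],
    [1,0,0,0,0,0,255]
  ]
}}

```text
time_s: 23.68
eef_pos: [0.4245, -0.1431, 0.0444]
eef_rot: [0.707, -0.027, 0.706, 0.026]
wrist_force: [-0.9, -0.4, -1.8]
opening: 0.159
```

Lower until contact, then check the flap from above before letting go.

Emit:
{"fn": "step_arm", "kwargs": {
  "motion": [
    [0.5,0,0,0,0,0,255],
    [1,0,0,0,0,0,255],
    [1,0,0,0,0,0,255]
  ]
}}

```text
time_s: 24.05
eef_pos: [0.4244, -0.1431, 0.0435]
eef_rot: [0.707, -0.027, 0.706, 0.026]
wrist_force: [-0.3, -0.1, 1.3]
opening: 0.155
```

```bash
python3 topv.py pics/t10.png
```

```text
24.05 [ 0.4244188  -0.14312652  0.04347695] [-0.29473044 -0.13235048  1.32715468]
```

Emit:
{"fn": "step_arm", "kwargs": {
  "motion": [
    [0,0,0,0,0,0,180],
    [0,0,0,0,0,0,100],
    [0,0,0,0,0,0,100],
    [0,0,0,0,0,0,100],
    [-20,0,0,0,0,0,100],
    [-60,0,0,0,0,0,100],
    [-110,0,0,0,0,0,100],
    [-150,0,0,0,0,0,100],
    [-150,0,-50,0,0,0,100],
    [-150,0,-50,0,0,0,100]
  ]
}}

```text
time_s: 25.35
eef_pos: [0.3723, -0.1463, 0.1932]
eef_rot: [0.706, -0.026, 0.707, 0.026]
wrist_force: [0.2, -0.6, -0.4]
opening: 0.609
```

Run:
```python
from h import *
o=ctrl.get_obs();print(o['time_s'],o['eef_pos'],o['wrist_force'])
t,_=ctrl.camera('top');w,_=ctrl.camera('wrist');s,_=ctrl.camera('side')
a=cv2.resize(t[100:310,240:470],(438,400));b=cv2.resize(s[150:290,220:420],(400,280))
c=np.zeros((600,800,3),np.uint8);c[:400,:400]=cv2.resize(t[100:310,240:450],(400,400));c[:280,400:]=b;c[290:590,400:]=cv2.resize(w,(400,300))
cv2.imwrite('pics/f.png',c[:,:,::-1])
```

```text
25.35 [ 0.37227252 -0.14631384  0.19323498] [ 0.21117832 -0.61456237 -0.42349127]
```

View pics/f.png

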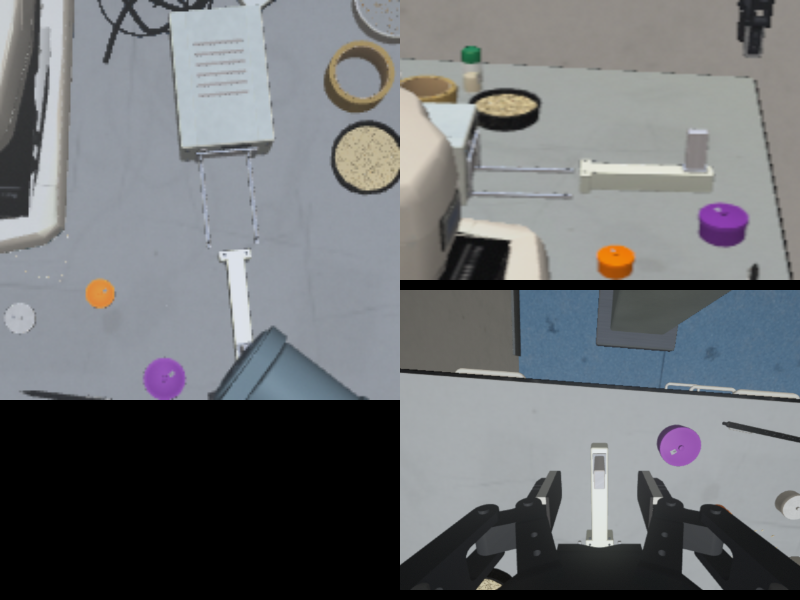

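The composite shows the pusher lying flat with its nose just before the rail ends, the lane empty, and the bystanders in place. I've used all 12 views, so I'll check the flap by numbers, comparing the front of the unit with the picture taken before the push.

Run:
```python
from h import *
a=cv2.imread('pics/top0.png').astype(int);t,d=ctrl.camera('top');b=t[:,:,::-1].astype(int)
df=np.abs(a-b).max(2);print('front strip',df[172:196,332:388].max(),df[172:196,332:388].mean().round(2))
s0=cv2.imread('pics/side0.png').astype(int);s,_=ctrl.camera('side');ds=np.abs(s0-s[:,:,::-1]).max(2);print('side strip',ds[195:255,245:300].max(),ds[195:255,245:300].mean().round(2))
D=(df>25).astype(np.uint8);D[300:]=0
for c in cv2.findContours(D,0,1)[0]:
    if cv2.contourArea(c)>15: print(cv2.boundingRect(c))
o=ctrl.get_obs();print(plan((.60,-.125,.152),4.25,o))
```

```text
front strip 3 1.51
side strip 7 4.31
(270, 274, 23, 23)
(426, 231, 23, 66)
(354, 230, 65, 70)
(array([ 41.3,   4.9, 226.2]), array([-90.,   0.,  -0.]))
```

Emit:
{"fn": "step_arm", "kwargs": {
  "motion": [
    [0,0,26,10,0,0,0],
    [0,0,55,20,0,0,0],
    [5,0,85,30,0,0,0],
    [10,0,115,40,0,0,0],
    [15,1,145,50,0,0,0],
    [20,1,175,60,0,0,0],
    [25,2,205,70,0,0,0],
    [32,2,235,80,0,0,0],
    [41,2,260,90,0,0,0],
    [41,2,260,90,0,0,0]
  ]
}}

```text
time_s: 26.85
eef_pos: [0.6341, -0.1245, 0.1501]
eef_rot: [0.518, 0.48, 0.52, -0.481]
wrist_force: [-0.8, -0.2, 0.0]
opening: 1.0
```

Run:
```python
from h import *
o=ctrl.get_obs();p,d=ctrl.camera('wrist');print(o['time_s'],o['eef_pos'],plan((.6318,-.1249,.1521),4.3,o))
a=cv2.imread('pics/w5.png');b=np.ascontiguousarray(p[:,:,::-1])
# register on the unit's front region, then compare the flap
A=a[140:320,360:520];
r=cv2.matchTemplate(b[110:350,330:550],A,cv2.TM_CCOEFF_NORMED);print('unit front match',cv2.minMaxLoc(r)[1::2],'expect (30,30)')
F=a[185:300,418:448];r=cv2.matchTemplate(b[155:330,390:478],F,cv2.TM_CCOEFF_NORMED);print('flap match',cv2.minMaxLoc(r)[1::2],'expect (28,30)')
i,T=camT('wrist',o);P=cloud(i,T,d)
e=np.array([np.cos(np.radians(4.25)),np.sin(np.radians(4.25)),0]);n=np.array([-e[1],e[0],0]);F0=np.array([.714,-.1200,0])
X=(P-F0)@e;Y=(P-F0)@n;Z=P[...,2];m=(np.abs(Y)<.03)&(d>0)
for z in np.arange(.006,.056,.006):
    k=m&(np.abs(Z-z)<.003)&(X>-.03)&(X<.15);print(z.round(3),k.sum(),np.percentile(X[k],[5,50,95]).round(4) if k.sum() else '')
```

```text
26.85 [ 0.63408061 -0.12450772  0.15006527] (array([-2. , -2.3,  0.2]), array([ 0.1, -0.1,  0.1]))
unit front match (0.9874221682548523, (29, 31)) expect (30,30)
flap match (0.9647177457809448, (27, 31)) expect (28,30)
0.006 36 [0.0021 0.0023 0.0026]
0.012 158 [0.0019 0.0023 0.0026]
0.018 174 [0.0019 0.0022 0.0026]
0.024 177 [0.0019 0.0022 0.0026]
0.03 193 [0.0019 0.0022 0.0025]
0.036 127 [0.0012 0.0021 0.0025]
0.042 81 [0.0009 0.0015 0.0019]
0.048 0 
0.054 714 [-0.0023 -0.0002  0.0032]
```

The surface in the opening stands vertical 2 mm behind the front face at heights from 6 to 36 mm, so the flap is shut. The gripper touches nothing, so I'm handing in.

```bash
python3 -c "
from bench import ctrl
print(ctrl.hand_in(), ctrl.get_obs()['time_s'])"
```

```text
the job is handed in; nothing more can be done
the job is handed in; nothing more can be done
```

I stood the larger silver dish between the rails and let go. I then pushed it with the pusher through the flap until it pressed on the hidden stop at about 7 N, held for two rows. After that I drew the pusher straight back, laid it flat in front of the rails and let go. The job was handed in just after 26.9 s.

**Last checks:**
- **Flap:** wrist depth shows a vertical surface 2 mm behind the front face, so it is shut. The view of the unit's front also matches the picture from before the push.
- **Bystanders:** in the top view, only the dish, the pusher and the arm's own area differ from the start.
- **Dish inside:** the shut flap hides the dish, so I could not see that it stayed upright after going through. The push force was steady at 1 to 3 N until the stop, and I saw no sign of it tipping.
- **Disagreements:** the cameras differed by about 2 mm on positions, within their calibration. No check failed.

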